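# Catch the toffees from the desk dispenser

## Task

Pick up the white cup by its handle and hold it under the lip of the toffee dispenser's chute, pressing the cup's far wall against the orange push plate so that the gate lifts, and keep it there until all four toffees have slid into the cup. Then stand the cup upright, centred on the cork coaster, and let go of it. Let no toffee fall beside the cup, and leave the bottle, the mouse and the pot plant where they stand.

Things in the scene. Friction and masses are not known exactly. Their poses are not given: they have to be found in the camera images.
- cup: White plastic cup with a straight blue handle. Origin: centre of its underside; z up. 62 mm high, outer radius 40 mm at the foot, 45 mm at the rim; wall and floor 4 mm. The handle is a level bar along the cup's -x axis, 12 mm wide (y), 16 mm high, its middle 40 mm above the underside, reaching to 150 mm from the cup's axis: hold it 105 to 125 mm from the axis. About 80 g.
- coaster: Round cork coaster fixed to the desk, 100 mm across, 6 mm thick. Origin: centre of its underside, on the desk.
- dispenser: Toffee dispenser fixed to the desk: tilted steel chute, clear sides, green column, black foot. Origin: on the desk straight below the chute's lip. +x is level and points up the chute; toffees slide to -x. Chute 36 mm wide, 150 mm long, 33 degrees steep. A dark gate frame stands over it by the lip, 226 mm above the desk. Foot 10 mm thick, 110 mm wide, x -30 to 160 mm; column from x 75 mm.
- chute_lip (a point): Middle of the chute's lip (lowest, open end of its floor), 150 mm above the desk. Axes as dispenser. Toffees leave it towards -x and downward, and are 10 to 50 mm out by the time they are 20 mm below it. Right place for the cup: handle pointing along the dispenser's -x, rim 15 to 25 mm below the lip, plate pressed in 20 to 27 mm.
- plate_face (a point): Middle of the front face (towards -x) of the orange push plate under the chute: upright, 50 x 50 mm, its top edge 12 mm below the lip. At rest the face is 4 mm in front (-x) of the lip. Axes as dispenser; it moves with the plate.
- plate (a joint): How far the push plate is pressed (m): 0 at rest, growing as it is pressed level along the dispenser's +x, hard stop at 0.030. A spring presses back with about 1 N at rest, 4 N at the stop, and shuts the gate when let go. The orange gate across the chute, 20 mm up from the lip, lifts 1.2 times as far: from 0.016 on, the toffees pass under it.
- toffee1: Wrapped toffee, red with a white band, 24 x 20 x 16 mm, about 12 g, glossy. Origin: its centre. At the start it lies on the chute behind the gate, number 1 from the lip.
- toffee2: Wrapped toffee, yellow with a white band, 24 x 20 x 16 mm, about 12 g, glossy. Origin: its centre. At the start it lies on the chute behind the gate, number 2 from the lip.
- toffee3: Wrapped toffee, blue with a white band, 24 x 20 x 16 mm, about 12 g, glossy. Origin: its centre. At the start it lies on the chute behind the gate, number 3 from the lip.
- toffee4: Wrapped toffee, red with a white band, 24 x 20 x 16 mm, about 12 g, glossy. Origin: its centre. At the start it lies on the chute behind the gate, number 4 from the lip.
- bottle: Bystander: dark blue drinking bottle, 68 mm across, 190 mm high, loose. Origin: centre of its underside.
- mouse: Bystander: black computer mouse, 105 x 60 x 34 mm, loose. Origin: centre of its underside.
- succulent: Bystander: small green pot plant in a white pot, 74 mm across, about 105 mm high, loose. Origin: centre of the pot's underside.

How it is judged:
By the outcome, as a careful person would: the job done as asked, in the order asked, and still so for the second after the job is handed in, with the robot touching nothing.
It also fails if it takes over 51 s, if anything falls off the work surface, if the arm or the gripper's body presses on something with over 40 N, if the wrist force passes 120 N, or if a joint passes its speed limit or range.

## Robot

A 7-joint arm with a two-finger parallel gripper is mounted at the origin on the work surface. World frame = base frame: x ahead of the robot, y to its left, z up, the work surface at z = 0. Lengths are in m, angles in rad, forces in N, time in s.
With the tool pointing down it reaches from about 0.425 to 1.025 m from the base axis. Payload 9.4 kg.
Tool frame: the origin (TCP) lies at the very end of the fingers, on their centre line; the grasp point (between the pads) lies 19 mm behind it; z points along the fingers, y is the line along which they close (so a half turn about z gives the same grasp; the last joint's range is limited). The gripper opens to 93 mm and grips with 3 to 60 N. Pads are 15 mm wide; open, the fingers measure 128 mm over their backs; the gripper's body (75 mm by 188 mm) begins 65 mm behind the grasp point.
Start: joints at [1.273, 0.599, -0.003, 1.599, 0.002, 0.943, -0.08], TCP at [0.159, -0.707, 0.219] pointing down, gripper open.
Joint ranges: [-2.57, 2.57], [-0.35, 1.97], [-1.29, 1.29], [0.11, 2.56], [-1.05, 4.19], [0.11, 1.86], [-2.63, 2.63]. Speed limits (rad/s): [2.22, 2.22, 3.01, 3.01, 3.14, 3.14, 3.14].

## Interface

Orientations are given as a unit quaternion [x, y, z, w].
In Python, from station import r gives the robot as it stands. Calls block until the motion is done:
- r.move_to(position, orientation): joint-space move of the TCP to a pose.
- r.move_straight(position, feed=0.15, orientation=None, threshold=None): straight line of the TCP; orientation=None keeps the orientation; feed is the mean speed in m/s. With threshold (N) it stops when the force on the tool has changed by that much, and returns True; else False.
- r.move_j(angles): joint-space move.
- r.command_gripper(opening, squeeze=None): opening from 0.0 (shut) to 1.0 (fully open); squeeze is the grip in N (None keeps the last); returns when the fingers have stopped.
- r.dwell(seconds).
- r.ik(position, orientation): joint angles nearest the present ones, or None.
- r.get_state(): the state.
- r.snapshot(name): name is "side" or "top" or "wrist"; returns the picture (480x640x3 uint8, red, green, blue); there is no depth.
- r.get_calibration(name): a dict with "camera_matrix" (3x3 intrinsics, pixels), "D" ([k1, k2, p1, p2, k3] as OpenCV has them; the pictures are not rectified), "T" (4x4, takes a point from camera to world coordinates); the wrist camera has in their place "T_tool_cam" (4x4, takes a point from camera to tool coordinates, whose origin is the TCP and whose axes are the flange's). Camera axes: x right, y up, looking along -z (the intrinsics and any distortion apply to the point x, -y, -z); pixel columns grow to the right and rows downward; lengths in m; the calibration is good to about 2 mm. A picture is of the moment at which its call begins: read the wrist's pose just before it. get_calibration takes no time and is no camera call.
A pose or a line that the arm cannot do raises r.MotionError and nothing moves.
- r.close_job(): hands the job in; it is judged then, once.
The state is a dict: "time_s": time; "joint_pos": joint angles; "dq": joint speeds; "effort": joint torques, N m; "eef_pos": TCP position; "ee_rot": TCP orientation; "ft_force": force on the tool from outside, world axes, zero at the start; "torque": the same for the moment, N m; "finger_gap": opening from 0.0 (shut) to 1.0 (fully open); "grip_force": force on a finger pad.
Only numpy, scipy, OpenCV 4.12 (cv2) and the standard library are available. Lean on these libraries where they do the work, as an engineer would, in place of code of your own. Each camera call takes 0.05 s, during which the arm holds its last target. There are 200 camera calls.

## Working session

There is one attempt and no reset: what is moved stays moved. The work goes in short steps, each a Python script; the robot and the scene stay as the last script left them, time stands still between calls to the robot, and variables do not carry over. Pictures are saved under pics/ and viewed, at most 10 in all, crops included, and the job is handed in when it is done.

```bash
mkdir -p pics; ls; cat > h.py <<'E'
import numpy as np, cv2
from station import r
def snap(n,f=None):
    im=r.snapshot(n)
    if f: cv2.imwrite('pics/'+f,im[:,:,::-1])
    return im
def ray(n,uv,T=None):
    c=r.get_calibration(n); T=np.array(c['T']) if T is None else T
    p=cv2.undistortPoints(np.array(uv,float).reshape(-1,1,2),np.array(c['camera_matrix']),np.array(c['D'])).reshape(-1,2)
    d=np.c_[p[:,0],-p[:,1],-np.ones(len(p))]@T[:3,:3].T
    return T[:3,3],d
def onz(n,uv,z,T=None):
    o,d=ray(n,uv,T); return o+d*((z-o[2])/d[:,2])[:,None]
def proj(n,P,T=None):
    c=r.get_calibration(n); T=np.array(c['T']) if T is None else T
    q=(np.array(P,float).reshape(-1,3)-T[:3,3])@T[:3,:3]
    q=q*[1,-1,-1]
    return cv2.projectPoints(q,np.zeros(3),np.zeros(3),np.array(c['camera_matrix']),np.array(c['D']))[0].reshape(-1,2)
E
python3 - <<'E'
from h import *
for n in('side','top'):
    a=snap(n,n+'1.png'); c=r.get_calibration(n); print(n,np.round(c['T'],3).tolist(),np.round(c['camera_matrix'],1).tolist())
print(r.get_state())
E
```

```text
pics
side [[-0.814, 0.43, -0.391, 0.034], [-0.581, -0.61, 0.539, 0.733], [-0.007, 0.665, 0.747, 1.05], [0.0, 0.0, 0.0, 1.0]] [[501.9, 0.0, 319.7], [0.0, 501.9, 236.4], [0.0, 0.0, 1.0]]
top [[-0.006, 0.998, -0.067, 0.423], [-1.0, -0.004, 0.023, 0.087], [0.022, 0.067, 0.998, 1.015], [0.0, 0.0, 0.0, 1.0]] [[462.3, 0.0, 308.4], [0.0, 462.3, 244.2], [0.0, 0.0, 1.0]]
{'time_s': 0.1, 'joint_pos': array([ 1.27326255,  0.60001894, -0.00252197,  1.60003355,  0.00181947,
        0.94288598, -0.07978944]), 'dq': array([ 0.00139897, -0.00135868, -0.00084539, -0.00308861,  0.0004416 ,
        0.00098408,  0.00042024]), 'effort': array([ 5.75184618e-03, -7.66555595e+01,  1.50240507e+00, -2.52939999e+01,
       -5.23559412e-02,  1.35321287e-02,  7.91515708e-05]), 'eef_pos': array([ 0.15868288, -0.70698924,  0.21787138]), 'ee_rot': array([ 9.93906561e-01,  1.10223848e-01, -1.50075472e-04, -6.55242270e-04]), 'ft_force': array([-0.79360026,  0.39766852,  0.51107174]), 'torque': array([-0.02634372, -0.01024086, -0.06496256]), 'grip_force': 0.0, 'finger_gap': 1.0011066190551878}
```

View pics/top1.png

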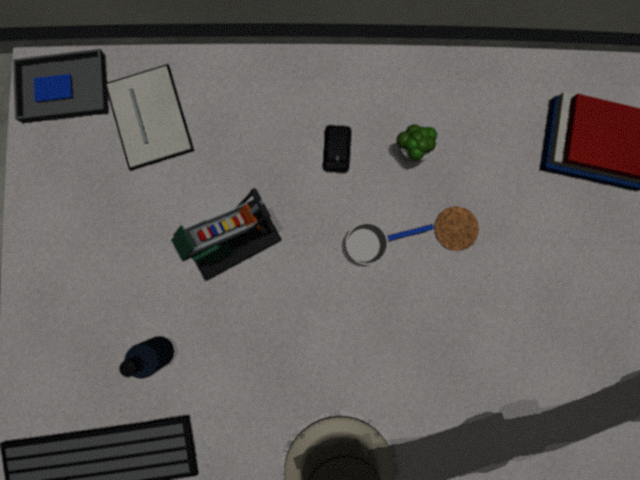

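View pics/side1.png

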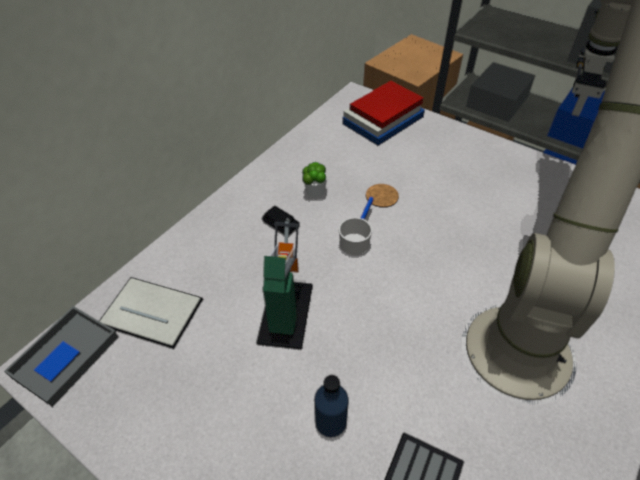

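Top: cup rim centre is about (365,244), handle to (434,227), coaster (456,228), and the dispenser foot near (235,240) with its lip at the right end. The side view shows the dispenser from behind. Next: enlarge the crops and measure.

```bash
python3 - <<'E'
from h import *
a=cv2.imread('pics/top1.png'); s=cv2.imread('pics/side1.png')
A=cv2.resize(a[180:290,160:290],None,fx=6,fy=5.4,interpolation=cv2.INTER_CUBIC)[:, :400*2]
A=cv2.resize(a[180:290,165:285],(480,440),interpolation=cv2.INTER_CUBIC)
B=cv2.resize(s[205:355,245:325],(320,600),interpolation=cv2.INTER_CUBIC)
M=np.zeros((600,800,3),np.uint8); M[:440,:480]=A; M[:,480:]=B
cv2.imwrite('pics/m1.png',np.clip(M*1.6,0,255).astype(np.uint8))
hsv=cv2.cvtColor(a,cv2.COLOR_BGR2HSV).astype(int)
H,S,V=hsv[...,0],hsv[...,1],hsv[...,2]
yy,xx=np.mgrid[:480,:640]
def pts(m,box):
    x0,x1,y0,y1=box; m=m&(xx>=x0)&(xx<x1)&(yy>=y0)&(yy<y1); return np.c_[xx[m],yy[m]].astype(np.float32)
h=pts((H>100)&(H<130)&(S>120),(380,445,210,260)); print('handle n',len(h),h.min(0),h.max(0))
vx,vy,x,y=cv2.fitLine(h,cv2.DIST_L2,0,.01,.01).ravel()
t=(h-[x,y])@[vx,vy]; e=np.array([[x,y]])+np.array([[t.min()],[t.max()]])*[vx,vy]
print('handle ends',e, onz('top',e,.048))
c=pts((H>5)&(H<22)&(S>60),(425,490,200,260)); print('coaster',len(c)); 
hull=cv2.convexHull(c); el=cv2.fitEllipse(hull); print(el,onz('top',[el[0]],.006))
g=cv2.cvtColor(a,cv2.COLOR_BGR2GRAY)
for r0 in range(220,270,6): print(r0,g[r0,336:394:2])
E
```

```text
handle n 215 [388. 225.] [433. 239.]
handle ends [[387.96347 237.85938]
 [432.7953  226.2121 ]] [[ 0.50081439 -0.10291613  0.048     ]
 [ 0.52531028 -0.19944416  0.048     ]]
coaster 1543
((456.27923583984375, 228.05661010742188), (43.5286865234375, 44.601097106933594), 153.73338317871094) [[ 0.52552009 -0.26483856  0.006     ]]
220 [117 117 122 120 122 121 128 121 119 123 126 121 122 119 118 127 123 123
 120 124 120 126 124 121 121 124 123 120 124]
226 [118 116 117 123 121 125 117 122 127 127 102  66  50  43  43  38  40  40
  47  52  88 112 122 130 125 124 121 124 126]
232 [121 117 118 117 119 100  93 101  76 120 132 133 133 129 130 129 129 130
 110  68  39  41  40  66 121 118 118 120 119]
238 [120 111 123 115  71 101 118 132 128 134 138 129 128 138 134 130 133 127
 130 132 131  77  40  37  48 105  70  47  44]
244 [121 124 120  77  60 119 132 132 133 130 132 132 134 129 130 131 132 129
 131 128 134 128  63  37  40  87 126 115 124]
250 [114 120 125  86  56  71 130 132 135 132 136 134 127 133 125 129 132 132
 133 129 130 104  41  35  59 121 125 122 125]
256 [121 115 121 122  91  65  57  87 128 129 133 131 125 133 125 132 133 129
 130 104  55  39  59 102 124 124 122 130 124]
262 [120 115 116 124 125 122 119  85  65  62  78 104 104  95  95  81  75  77
  96 116 120 121 121 128 130 125 123 114 122]
268 [122 121 125 126 121 122 122 131 123 126 124 124 129 127 120 130 118 122
 121 115 127 127 125 128 127 125 112 123 120]
```

View pics/m1.png

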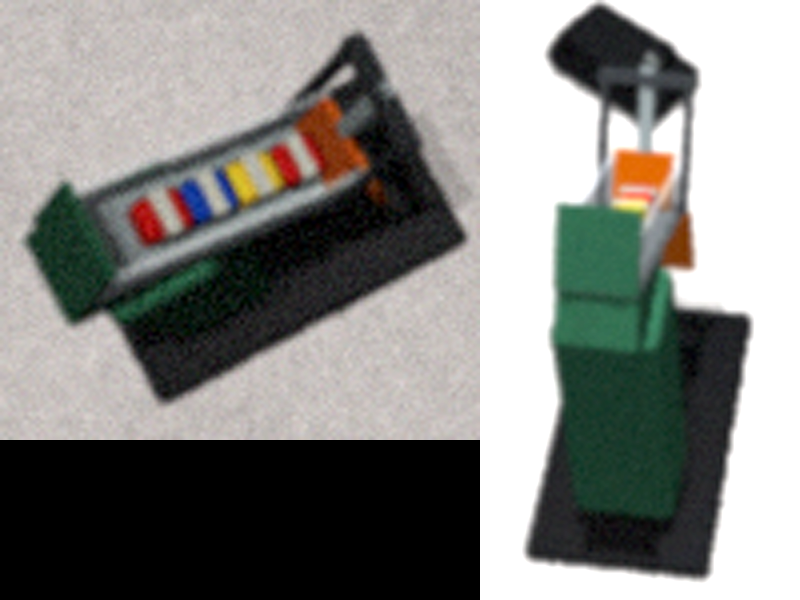

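Crops show three foot corners in each view: top (281,239.5) and (206,280); side (312,284.5), (302,349), (257.5,344). The orange gate and plate are near the lip.

```bash
python3 - <<'E'
from h import *
t=onz('top',[[281.25,239.5],[206.25,280]],.01); s=onz('side',[[312,284.5],[302,349.2],[257.5,343.75]],.01)
print('top',t.round(4).tolist(),'side',s.round(4).tolist())
print(np.linalg.norm(t[0]-t[1]),np.linalg.norm(s[0]-s[1]),np.linalg.norm(s[1]-s[2]))
A=(t[0]+s[0])/2; B=(t[1]+s[1])/2; ex=(B-A)/np.linalg.norm(B-A); ey=np.array([-ex[1],ex[0],0])
for nm,a,b in(('t',t[0],t[1]),('s',s[0],s[1])):
    ex=(b-a)/np.linalg.norm(b-a); ey=np.array([-ex[1],ex[0],0])
    m=(a+b)/2
    # A at x=-30; side sign of ey
    for sg in(1,-1): print(nm,'yaw',np.degrees(np.arctan2(ex[1],ex[0])),'lip',sg,(m-ex*.065+sg*.055*ey).round(4))
a=cv2.imread('pics/top1.png');hsv=cv2.cvtColor(a,cv2.COLOR_BGR2HSV)
m=((hsv[...,0]<16)&(hsv[...,1]>150)&(hsv[...,2]>60)).astype(np.uint8); m[:, :240]=0;m[:,285:]=0;m[:190]=0;m[250:]=0
n,l,st,c=cv2.connectedComponentsWithStats(m); print(st,c)
# cup rim: light interior + rim
g=cv2.cvtColor(a,cv2.COLOR_BGR2GRAY)
b=onz('top',[[148,357],[337,148],[415,143]],.03);print(b.round(3))
# predicted rim of cup
e=np.array([.4884,-.054]);th=np.linspace(0,2*np.pi,9)[:-1]
for rr,z in((.045,.062),(.041,.062)):print(proj('top',np.c_[e[0]+rr*np.cos(th),e[1]+rr*np.sin(th),0*th+z]).round(1).tolist())
E
```

```text
top [[0.5011, 0.1234, 0.01], [0.4139, 0.2859, 0.01]] side [[0.4987, 0.1286, 0.01], [0.4087, 0.2913, 0.01], [0.5021, 0.3401, 0.01]]
0.18443730012854598 0.18596552229583135 0.10528118398245032
t yaw 118.2358994273081 lip 1 [0.4398 0.1213 0.01  ]
t yaw 118.2358994273081 lip -1 [0.5367 0.1734 0.01  ]
s yaw 118.94265653625523 lip 1 [0.4371 0.1265 0.01  ]
s yaw 118.94265653625523 lip -1 [0.5333 0.1797 0.01  ]
[[     0      0    640    480 307018]
 [   240    205     17     20    182]] [[319.54293559 239.51456266]
 [247.07142857 214.93406593]]
[[ 0.252  0.404  0.03 ]
 [ 0.699  0.001  0.03 ]
 [ 0.711 -0.17   0.03 ]]
[[365.7, 221.8], [350.5, 228.1], [344.3, 243.5], [350.9, 258.8], [366.3, 265.1], [381.4, 258.6], [387.5, 243.3], [381.0, 228.1]]
[[365.7, 223.7], [351.9, 229.5], [346.3, 243.4], [352.2, 257.4], [366.2, 263.1], [380.1, 257.3], [385.6, 243.3], [379.6, 229.4]]
```

```bash
cat >> h.py <<'E'
def Q(deg): a=np.radians(deg)/2; return [np.cos(a),np.sin(a),0,0]
from scipy.spatial.transform import Rotation as Rn
def wT(pos,q):
    M=np.eye(4);M[:3,:3]=Rn.from_quat(q).as_matrix();M[:3,3]=pos
    return M@np.array(r.get_calibration('wrist')['T_tool_cam'])
E
python3 - <<'E'
from h import *
c=r.get_calibration('wrist');print(np.round(c['T_tool_cam'],3).tolist(),np.round(c['camera_matrix'],0).tolist(),c['D'])
H=np.radians(-75.8);u=np.array([np.cos(H),np.sin(H),0])
g=np.array([.4884,-.054,.021])+.115*u
D=np.radians(-61.5);w=np.array([np.cos(D),np.sin(D),0]); lip=np.array([.535,.1765,.15])
p=lip+.026*w+.115*w;p[2]=.108-.019
co=np.array([.5255,-.265,.027])+.115*w
for f in(0,180):
    for nm,P,yaw in(('grasp',g,-75.8),('pour',p,-61.5),('coast',co,-61.5),('coast2',co,-61.5)):
        q=r.ik(P,Q(yaw+f)); print(f,nm,P.round(3),None if q is None else np.round(q,2))
    for L in ([.60,.05,.35],[.55,.0,.35],[.57,.1,.35],[.52,.18,.38]):
        for y in(-61.5,):
            q=r.ik(L,Q(y+f)); T=wT(L,Q(y+f)); print(f,L,q is not None,proj('wrist',[lip,lip-.16*w-[0,0,.14],lip+.03*w-[0,0,.14]],T).round(0).tolist())
E
```

```text
[[-0.002, 0.964, 0.267, 0.073], [1.0, 0.002, 0.0, -0.0], [-0.0, 0.267, -0.964, -0.166], [0.0, 0.0, 0.0, 1.0]] [[424.0, 0.0, 325.0], [0.0, 424.0, 238.0], [0.0, 0.0, 1.0]] [-0.09757332  0.          0.          0.          0.        ]
0 grasp [ 0.517 -0.165  0.021] [ 0.02  0.71  0.28  2.17 -0.59  0.33 -2.1 ]
0 pour [0.602 0.053 0.089] [-0.39  0.65  0.31  2.   -0.36  0.55 -2.46]
0 coast [ 0.58  -0.366  0.027] [ 0.3   0.8   0.29  1.83 -0.4   0.57 -1.8 ]
0 coast2 [ 0.58  -0.366  0.027] [ 0.3   0.8   0.29  1.83 -0.4   0.57 -1.8 ]
0 [0.6, 0.05, 0.35] True [[323.0, 350.0], [324.0, 398.0], [323.0, 272.0]]
0 [0.55, 0.0, 0.35] True [[255.0, 368.0], [276.0, 410.0], [271.0, 286.0]]
0 [0.57, 0.1, 0.35] True [[320.0, 295.0], [322.0, 363.0], [321.0, 227.0]]
0 [0.52, 0.18, 0.38] True [[314.0, 189.0], [317.0, 290.0], [317.0, 148.0]]
180 grasp [ 0.517 -0.165  0.021] [ 0.4   0.7  -0.28  2.15  0.53  0.36 -0.08]
180 pour [0.602 0.053 0.089] [ 0.13  0.66 -0.46  1.97  0.49  0.62 -0.15]
180 coast [ 0.58  -0.366  0.027] [ 0.67  0.8  -0.31  1.8   0.39  0.6   0.62]
180 coast2 [ 0.58  -0.366  0.027] [ 0.67  0.8  -0.31  1.8   0.39  0.6   0.62]
180 [0.6, 0.05, 0.35] True [[330.0, 34.0], [328.0, -92.0], [329.0, 86.0]]
180 [0.55, 0.0, 0.35] True [[414.0, 9.0], [391.0, -110.0], [388.0, 68.0]]
180 [0.57, 0.1, 0.35] True [[333.0, 107.0], [331.0, -37.0], [331.0, 138.0]]
180 [0.52, 0.18, 0.38] True [[338.0, 211.0], [335.0, 55.0], [335.0, 211.0]]
```

```bash
python3 - <<'E'
from h import *
t0=r.get_state()['time_s']
r.move_to([.60,.05,.35],Q(-61.5))
s=r.get_state(); im=snap('wrist','w1.png'); np.save('w1T.npy',wT(s['eef_pos'],s['ee_rot']))
print(s['time_s']-t0,s['eef_pos'],s['ee_rot'],s['ft_force'])
E
```

```text
3.1083 [0.60003158 0.04916738 0.35003625] [ 8.59145233e-01 -5.11731827e-01  6.17479998e-05  3.48878417e-05] [ 0.39008284  0.32572954 -0.50547779]
```

View pics/w1.png

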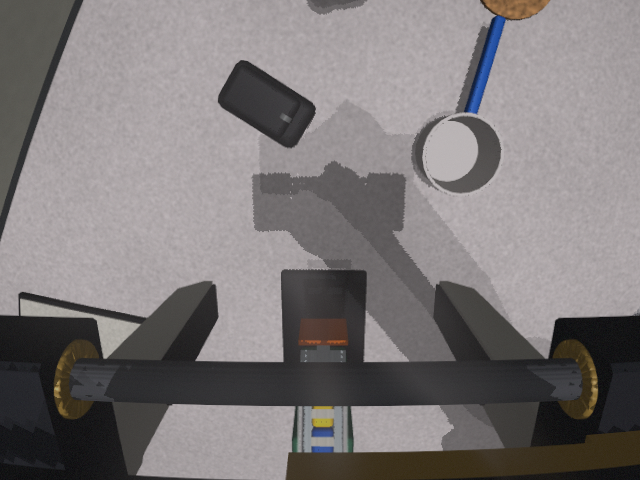

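Wrist view: foot front corners at (281,270) and (366,270), orange plate at columns 300–347, rows 319–346, cup rim centre about (459,153), handle end about (498,20).

```bash
python3 - <<'E'
from h import *
T=np.load('w1T.npy'); a=cv2.imread('pics/w1.png'); hsv=cv2.cvtColor(a,cv2.COLOR_BGR2HSV).astype(int)
g=cv2.cvtColor(a,cv2.COLOR_BGR2GRAY).astype(int)
H,S,V=[hsv[...,i] for i in range(3)]
P=onz('wrist',[[281,270],[366,270]],.01,T); d=P[1]-P[0]; print('foot',P.round(4),np.linalg.norm(d))
# ey = direction across; from image left to right
m=(H<14)&(S>120); m[:300]=0; m[360:]=0; m[:,:290]=0; m[:,360:]=0
ys,xs=np.nonzero(m); print('orange',xs.min(),xs.max(),ys.min(),ys.max())
print(V[312:362,323]); print(a[335:352,323].tolist())
w=np.array([np.cos(np.radians(-61.5)),np.sin(np.radians(-61.5)),0])
for z,row in((.088,ys.min()),(.138,ys.max()+1)):
    r1=[xs[ys==min(max(row,ys.min()),ys.max())].min(),xs[ys==min(max(row,ys.min()),ys.max())].max()]
    q=onz('wrist',[[r1[0],row],[r1[1]+1,row]],z,T); print('plate',z,r1,q.round(4).tolist(),np.linalg.norm(q[1]-q[0]), 'lip@',(q.mean(0)-.004*w).round(4))
n=P.mean(0)-.03*w; print('lip from foot',n.round(4), 'edge dir deg',np.degrees(np.arctan2(d[1],d[0])))
# handle
m=(H>100)&(H<130)&(S>120);m[130:]=0;m[:,:440]=0;m[:,530:]=0
h=np.argwhere(m)[:,::-1].astype(np.float32)
vx,vy,x,y=cv2.fitLine(h,cv2.DIST_L2,0,.01,.01).ravel();t=(h-[x,y])@[vx,vy]
e=np.array([[x,y]])+np.array([[t.min()],[t.max()]])*[vx,vy]; q=onz('wrist',e,.048,T); print('handle',e.round(1).tolist(),q.round(4).tolist())
# rim: bright ring - left/right/top/bottom extents
for c in(459,):
  print('col',c,g[105:205:2,c].tolist()); print('row153',g[153,405:512:2].tolist())
c=onz('wrist',[[515,-5]],.006,T);print(c)
E
```

```text
foot [[0.5968 0.1719 0.01  ]
 [0.502  0.1207 0.01  ]] 0.1077173340553467
orange 299 347 330 344
[ 57  56  57  56  56  56  66  82  79  81  79  81  80  80  79  81  80  81
  81  80  81  78  81  79  82  79  80  80  91  99 100 100  97  88  81  82
  84  84  82  80  83  85  83  82  83  82  83  83  82  83]
[[48, 56, 79], [51, 60, 82], [48, 57, 79], [50, 58, 80], [50, 56, 80], [52, 62, 91], [51, 65, 99], [52, 65, 100], [52, 65, 100], [48, 62, 97], [72, 74, 88], [81, 80, 80], [82, 81, 81], [84, 82, 82], [84, 82, 82], [82, 81, 81], [80, 79, 80]]
plate 0.088 [np.int64(342), np.int64(344)] [[0.5104, 0.1744, 0.088], [0.5074, 0.1728, 0.088]] 0.003363553936887711 lip@ [0.507  0.1771 0.088 ]
plate 0.138 [np.int64(299), np.int64(347)] [[0.5546, 0.1873, 0.138], [0.5114, 0.164, 0.138]] 0.04911383152849953 lip@ [0.5311 0.1792 0.138 ]
lip from foot [0.535  0.1726 0.01  ] edge dir deg -151.6511672442257
handle [[470.1000061035156, 112.5], [499.70001220703125, 15.600000381469727]] [[0.5016, -0.0991, 0.048], [0.5266, -0.1996, 0.048]]
col 459 [90, 91, 89, 88, 157, 180, 80, 75, 73, 178, 182, 181, 181, 181, 182, 181, 181, 181, 182, 182, 181, 182, 182, 181, 182, 182, 181, 182, 183, 181, 182, 182, 183, 182, 182, 184, 179, 87, 86, 88, 89, 88, 89, 87, 153, 180, 177, 181, 172, 173]
row153 [154, 154, 153, 108, 94, 74, 71, 72, 71, 182, 180, 183, 182, 183, 182, 182, 183, 182, 183, 182, 182, 182, 182, 181, 183, 182, 182, 182, 183, 181, 183, 183, 182, 180, 181, 182, 159, 80, 82, 80, 80, 79, 79, 82, 78, 78, 78, 80, 179, 180, 170, 168, 170, 173]
[[ 0.5132584  -0.24479818  0.006     ]]
```

```bash
python3 - <<'E'
from h import *
T=np.load('w1T.npy')
w=np.array([np.cos(np.radians(-61.6)),np.sin(np.radians(-61.6)),0])
for z,row in((.138,340),(.088,318.5)): print('lip',onz('wrist',[[323.3,row]],z,T)[0]-.004*w)
q=Q(-76)
r.move_to([.517,-.1655,.12],q)
r.move_straight([.517,-.1655,.021],.12)
r.command_gripper(0.0,55)
s=r.get_state();print(s['time_s'],s['finger_gap']*93,s['grip_force'],s['eef_pos'])
r.move_straight([.517,-.1655,.13],.12)
s=r.get_state();print(s['time_s'],s['finger_gap']*93,s['grip_force'],s['eef_pos'],s['ft_force'],s['torque'])
np.save('w2T.npy',wT(s['eef_pos'],s['ee_rot'])); snap('wrist','w2.png'); snap('top','t2.png')
E
```

```text
lip [0.53393506 0.17425175 0.138     ]
lip [0.53364095 0.17527365 0.088     ]
6.7 11.609845411297979 54.99984562397003 [ 0.51697085 -0.16549699  0.02100025]
7.7583 11.292863718294926 54.999462962150574 [ 0.51671433 -0.16523586  0.12944756] [-0.37803994  0.54673485 -0.93883956] [-0.00835305 -0.0303465  -0.04618647]
```

View pics/w2.png

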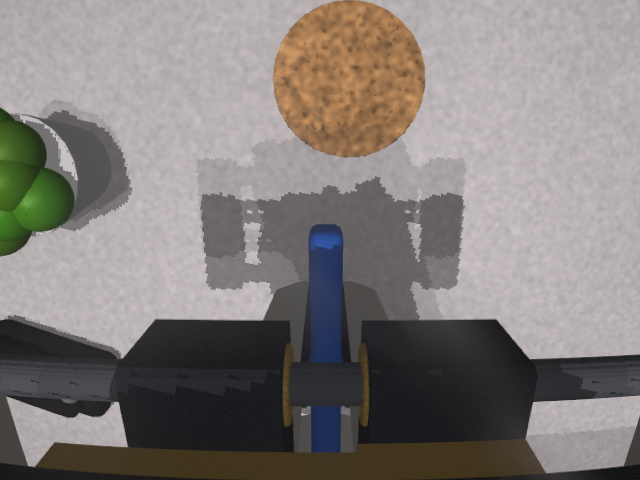

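Wrist view: the handle (column 326, tip near row 226) sits centred between the pads, and the coaster centre is near (349.5,78).

```bash
python3 - <<'E'
from h import *
T=np.load('w2T.npy'); a=cv2.imread('pics/w2.png'); hsv=cv2.cvtColor(a,cv2.COLOR_BGR2HSV)
H,S,V=[hsv[...,i].astype(int) for i in range(3)]
m=(H>100)&(H<130)&(S>120);ys,xs=np.nonzero(m[:300]);print('tip row',ys.min(),'cols',xs[ys==260].min() if 0 else (np.nonzero(m[262])[0].min(),np.nonzero(m[262])[0].max()))
s=r.get_state(); R=Rn.from_quat(s['ee_rot']).as_matrix(); p=np.array(s['eef_pos'])
for t in(0,3,6,10):
    c,n=np.cos(np.radians(t)),np.sin(np.radians(t))
    f=lambda x,z: p+R@np.array([x*c+z*n,0,-19+(-x*n+z*c)])*1e-3 if 0 else p+R@(np.array([x*c+z*n,0,-19-x*n+z*c])/1000)
    print(t,proj('wrist',[f(35,-8),f(35,8)],T).round(0).tolist())
m=((H>5)&(H<22)&(S>60)).astype(np.uint8);m[200:]=0
cs,_=cv2.findContours(m,0,2);c=max(cs,key=cv2.contourArea);el=cv2.fitEllipse(c);print(el,onz('wrist',[el[0]],.006,T))
b=snap('side','s2.png'); cv2.imwrite('pics/s2c.png',cv2.resize(cv2.imread('pics/s2.png')[150:270,300:460],(640,480),interpolation=cv2.INTER_CUBIC))
E
```

```text
tip row 228 cols (np.int64(314), np.int64(341))
0 [[323.0, 237.0], [323.0, 226.0]]
3 [[323.0, 240.0], [323.0, 226.0]]
6 [[323.0, 243.0], [323.0, 227.0]]
10 [[323.0, 248.0], [323.0, 228.0]]
((348.7891845703125, 77.9349136352539), (150.82513427734375, 156.03250122070312), 4.6474199295043945) [[ 0.52519779 -0.26720267  0.006     ]]
```

View pics/s2c.png

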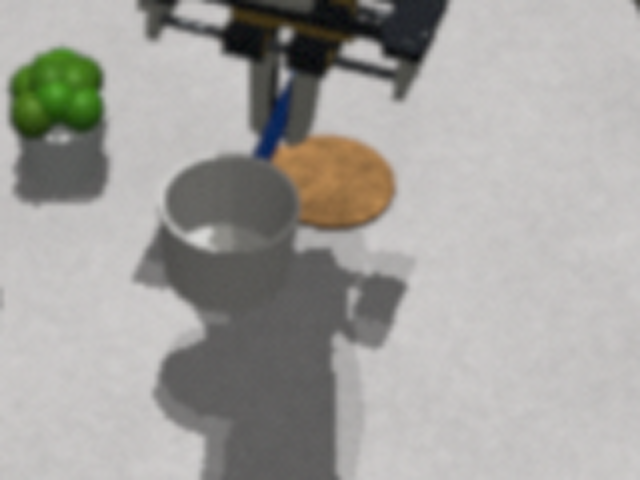

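Side crop: the cup rim centre is at crop (230,203), so px (357.5,200.8). The light end face of the handle spans rows 228–247, which suggests a sag of about 10°. I'll quantify it from the rim.

```bash
python3 - <<'E'
from h import *
s=r.get_state(); R=Rn.from_quat(s['ee_rot']).as_matrix(); p=np.array(s['eef_pos'])
def f(x,y,z,t,P=p):
    c,n=np.cos(np.radians(t)),np.sin(np.radians(t)); return P+R@(np.array([x*c+z*n,y,-19-x*n+z*c])/1000)
for t in(0,5,10,15):
    th=np.linspace(0,2*np.pi,37)[:-1]
    rim=[f(-115+45*np.cos(k),45*np.sin(k),-22,t) for k in th]
    q=proj('side',rim); q2=proj('top',rim); print(t,'side',q.min(0).round(1),q.max(0).round(1),'top',q2.min(0).round(1),q2.max(0).round(1))
E
python3 - <<'E'
import cv2,numpy as np
g=cv2.imread('pics/s2.png',0)
print('col357',g[180:235,357].tolist()); print('row200',g[200,330:385].tolist())
t=cv2.imread('pics/t2.png',0)
for rr in (228,240,250): print(rr,t[rr,330:395].tolist())
print('col362',t[205:275,362].tolist())
E
```

```text
0 side [338.9 187.9] [374.9 213. ] top [350.3 214.8] [398.7 263.4]
5 side [338.6 190.2] [374.4 217.3] top [348.7 215.7] [397.1 263.8]
10 side [338.5 192.3] [374.1 221.2] top [347.9 216.4] [395.8 264. ]
15 side [338.5 194.3] [373.8 224.6] top [347.7 217. ] [394.8 264.1]
col357 [195, 197, 194, 195, 193, 192, 190, 180, 150, 117, 100, 96, 96, 95, 96, 96, 96, 96, 95, 97, 95, 96, 95, 96, 96, 103, 119, 131, 133, 135, 136, 133, 125, 98, 89, 89, 88, 88, 89, 88, 89, 89, 90, 89, 89, 89, 90, 90, 96, 102, 101, 96, 96, 94, 94]
row200 [194, 194, 194, 194, 195, 195, 194, 194, 194, 196, 192, 143, 102, 97, 99, 100, 99, 100, 101, 100, 99, 99, 100, 99, 97, 98, 96, 95, 92, 90, 90, 91, 90, 88, 90, 88, 86, 85, 84, 85, 83, 81, 81, 88, 104, 115, 116, 111, 110, 114, 115, 113, 111, 112, 113]
228 [150, 149, 145, 149, 150, 147, 149, 147, 150, 147, 148, 145, 148, 147, 154, 152, 155, 154, 154, 156, 152, 156, 145, 145, 150, 144, 122, 102, 121, 145, 164, 164, 165, 166, 165, 163, 163, 166, 163, 164, 166, 161, 162, 166, 165, 167, 166, 164, 164, 162, 145, 117, 82, 49, 39, 36, 40, 42, 45, 44, 51, 46, 51, 44, 53]
240 [14
[... 156 characters left out ...]
, 49, 48, 53, 45, 53, 54, 44, 56, 53, 59, 58, 51, 59, 53, 63, 63, 63, 65, 63, 56, 66, 64, 62, 64, 67, 68, 66, 71, 67]
250 [53, 38, 39, 31, 34, 40, 38, 41, 41, 40, 44, 44, 44, 50, 43, 41, 45, 50, 38, 39, 44, 45, 45, 43, 38, 44, 50, 40, 46, 48, 33, 39, 45, 39, 36, 33, 31, 23, 29, 29, 29, 31, 36, 33, 30, 40, 38, 50, 54, 67, 68, 73, 72, 72, 74, 73, 79, 69, 74, 79, 74, 71, 76, 75, 75]
col362 [160, 157, 154, 155, 152, 156, 152, 152, 156, 155, 154, 152, 148, 158, 158, 148, 126, 89, 58, 79, 109, 153, 163, 165, 165, 168, 170, 160, 163, 167, 164, 145, 103, 57, 42, 44, 46, 48, 49, 48, 55, 43, 34, 31, 34, 45, 43, 47, 57, 64, 72, 65, 72, 73, 66, 75, 76, 69, 74, 77, 75, 73, 76, 79, 80, 81, 81, 82, 84, 82]
```

Rim extents match zero tilt (rows 188–213), so the cup is level. Now I'll press the plate.

```bash
python3 - <<'E'
from h import *
w=np.array([np.cos(np.radians(-61.6)),np.sin(np.radians(-61.6)),0]); lip=np.array([.534,.1747,0])
q=Q(-61.6); P=lambda d:lip+d*w+[0,0,.0895]
r.move_to(P(.205),q)
s=r.get_state();print(s['time_s'],s['eef_pos'],s['ft_force'],-s['ft_force']@w); f0=s['ft_force']
for d in(.17,.15,.141):
    r.move_straight(P(d),.06); s=r.get_state(); print(d,s['time_s'],(s['ft_force']-f0)@w,(s['ft_force']-f0)[2],(s['eef_pos']-P(d)).round(4))
snap('side','s3.png')
for i in range(3):
    r.dwell(.5); s=r.get_state();print((s['ft_force']-f0)@w,(s['ft_force']-f0)[2])
s3=cv2.cvtColor(snap('side'),4); t3=cv2.cvtColor(snap('top'),4)
M=np.zeros((600,800,3),np.uint8)
M[:,:400]=cv2.resize(s3[180:300,250:330],(400,600),interpolation=2); M[:480,400:]=cv2.resize(t3[170:266,200:280],(400,480),interpolation=2)
cv2.imwrite('pics/m3.png',np.clip(M*1.5,0,255).astype(np.uint8)); print(s['time_s'])
E
```

```text
8.725 [ 0.63084142 -0.00702584  0.08956807] [ 0.51268643 -0.83873666 -0.51759847] -0.9816395810400552
0.17 9.4583 -2.066360221207995 0.02823409984744324 [0.0001 0.     0.0001]
0.15 9.9417 -0.8246418339767798 -0.5717974465826657 [-0.      0.0003  0.0001]
0.141 10.2417 2.1498067136367656 -1.567854377465951 [-0.      0.0001 -0.    ]
1.989828509448157 -2.4037800043436763
2.064009149397507 -3.0941443672730693
2.0838602362033596 -1.5614679116720125
11.7917
```

View pics/m3.png

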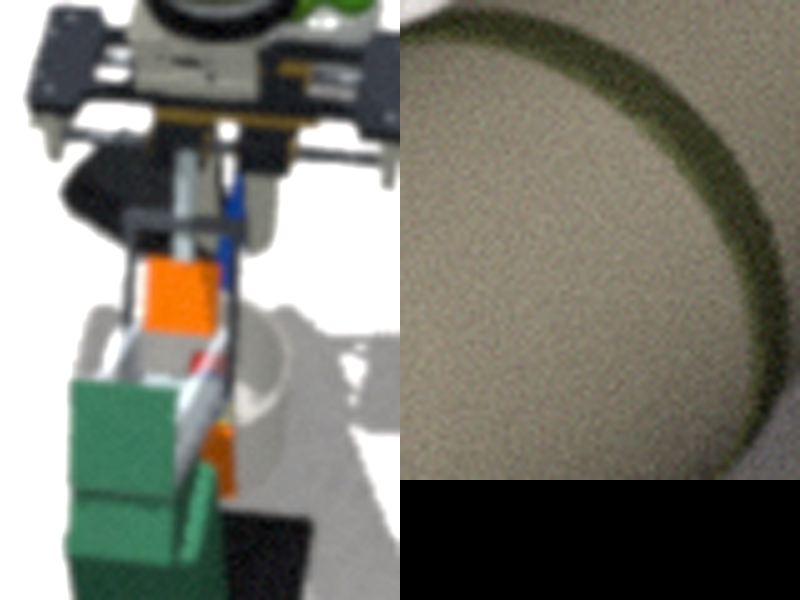

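Side crop: the gate is lifted and yellow shows in the cup. A red toffee shows near px (291,252), either in the chute or in the cup. I'll check which, and see whether it moves.

```bash
python3 - <<'E'
from h import *
w=np.array([np.cos(np.radians(-61.6)),np.sin(np.radians(-61.6)),0]); lip=np.array([.534,.1747,.15])
up=-w*np.cos(np.radians(33))+np.array([0,0,np.sin(np.radians(33))]); n=w*np.sin(np.radians(33))+np.array([0,0,np.cos(np.radians(33))])
lat=np.array([-w[1],w[0],0])
for k in(0,10,20,40,60,80): print(k,proj('side',[lip+up*k/1000+n*.008+lat*y for y in(-.012,0,.012)]).round(0).tolist())
ax=lip+.026*w
print('cup rim c, floor c',proj('side',[ax-[0,0,.0195],ax-[0,0,.07],ax-[0,0,.03]]).round(0).tolist(),'lip edges',proj('side',[lip+.018*lat,lip-.018*lat]).round(0).tolist())
def red(a,nm):
    h=cv2.cvtColor(a,cv2.COLOR_BGR2HSV).astype(int)
    for c,m in(('red',((h[...,0]<6)|(h[...,0]>172))&(h[...,1]>110)),('yel',(h[...,0]>20)&(h[...,0]<34)&(h[...,1]>110)),('blu',(h[...,0]>100)&(h[...,0]<130)&(h[...,1]>120))):
        m=m.copy();m[:235]=0;m[290:]=0;m[:,:262]=0;m[:,325:]=0; ys,xs=np.nonzero(m); print(nm,c,len(xs),(xs.mean(),ys.mean(),ys.min(),ys.max()) if len(xs) else '')
red(cv2.imread('pics/s3.png'),'s3')
r.dwell(.5); s=cv2.cvtColor(snap('side','s4.png'),4); b=cv2.imread('pics/s4.png'); red(b,'s4')
cv2.imwrite('pics/s4c.png',np.clip(cv2.resize(b[225:295,260:330].astype(float)*1.6,(600,600),interpolation=2),0,255).astype(np.uint8))
print(r.get_state()['time_s'])
E
```

```text
0 [[292.0, 252.0], [287.0, 252.0], [282.0, 251.0]]
10 [[292.0, 253.0], [286.0, 253.0], [281.0, 252.0]]
20 [[291.0, 255.0], [286.0, 254.0], [280.0, 254.0]]
40 [[289.0, 257.0], [284.0, 257.0], [279.0, 256.0]]
60 [[288.0, 260.0], [283.0, 259.0], [277.0, 259.0]]
80 [[286.0, 263.0], [281.0, 262.0], [275.0, 262.0]]
cup rim c, floor c [[289.0, 252.0], [290.0, 265.0], [289.0, 254.0]] lip edges [[279.0, 254.0], [295.0, 256.0]]
s3 red 32 (np.float64(287.125), np.float64(249.84375), np.int64(248), np.int64(252))
s3 yel 9 (np.float64(293.44444444444446), np.float64(267.55555555555554), np.int64(261), np.int64(278))
s3 blu 5 (np.float64(299.8), np.float64(266.4), np.int64(235), np.int64(289))
s4 red 5 (np.float64(289.4), np.float64(249.0), np.int64(237), np.int64(253))
s4 yel 2 (np.float64(293.5), np.float64(270.0), np.int64(264), np.int64(276))
s4 blu 4 (np.float64(297.0), np.float64(261.75), np.int64(235), np.int64(289))
12.4417
```

View pics/s4c.png

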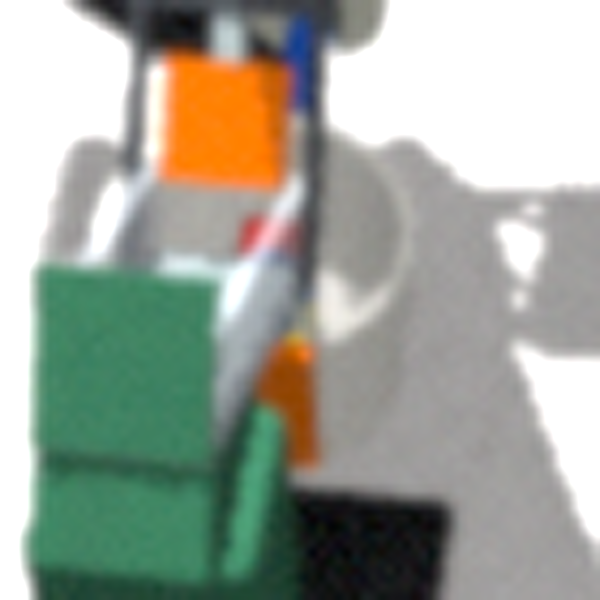

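```bash
python3 - <<'E'
from h import *
w=np.array([np.cos(np.radians(-61.6)),np.sin(np.radians(-61.6)),0]); lip=np.array([.534,.1747,0]); lat=np.array([-w[1],w[0],0])
P=lambda d,l:lip+d*w+l*lat+[0,0,.0895]
def acc():
    return cv2.cvtColor(np.mean([snap('side') for _ in range(3)],axis=0).astype(np.uint8),4)
a=acc(); r.move_straight(P(.141,.008),.04); r.dwell(.2); b=acc(); r.move_straight(P(.141,0),.04); r.dwell(.2); c=acc()
M=np.hstack([np.clip(cv2.resize(x[235:285,272:322].astype(float)*1.6,(266,400),interpolation=2)if 0 else cv2.resize(np.clip(x[235:285,272:304].astype(float)*1.6,0,255),(256,400),interpolation=0),0,255).astype(np.uint8) for x in(a,b,c)])
cv2.imwrite('pics/m5.png',M)
for x in(a,b,c):
    rd=x[...,2].astype(int)-x[...,1]; print(rd[247:258,282:300].tolist() if 0 else [(i,rd[i,284:299].tolist()) for i in(250,252,254)])
print(r.get_state()['time_s'])
E
```

```text
[(250, [1, 2, 1, 6, 20, 39, 40, 24, 15, 11, 9, 5, 0, 0, 0]), (252, [1, 1, 2, 12, 52, 71, 51, 39, 33, 32, 25, 12, 2, -1, 1]), (254, [-3, -2, 1, 12, 29, 25, 9, 3, 5, 12, 14, 5, 1, 2, 1])]
[(250, [8, 32, 60, 71, 70, 62, 51, 31, 12, 3, -1, -2, -1, 1, 1]), (252, [18, 59, 93, 98, 95, 77, 53, 36, 24, 8, 0, -3, -1, 0, 0]), (254, [10, 24, 21, 4, -1, 2, 10, 16, 13, 4, -1, -2, 0, 0, 1])]
[(250, [1, 1, 0, 4, 22, 46, 49, 33, 21, 14, 10, 3, 1, 1, 1]), (252, [2, 1, 3, 18, 58, 72, 48, 36, 32, 30, 26, 12, 0, 1, 0]), (254, [-3, 0, 1, 14, 27, 20, 5, 0, 5, 11, 13, 6, 0, 0, 0])]
13.9917
```

View pics/m5.png

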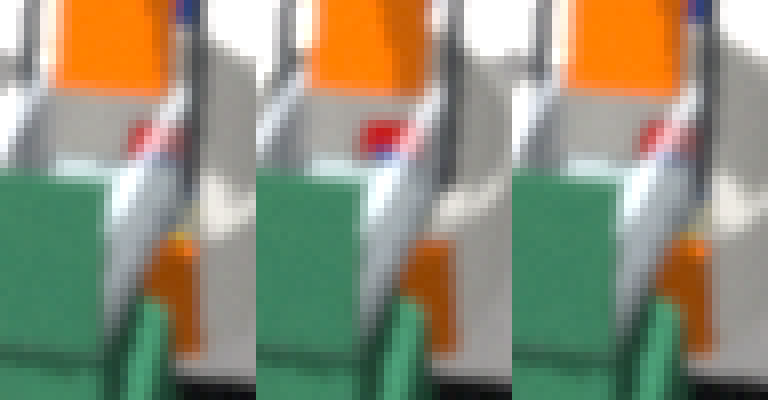

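The red patch shifts about 3 px with the cup and blue lies under it, so the toffees are in the cup. Now I'll back off, carry the cup over the coaster, then look to check the count and centring.

```bash
python3 - <<'E'
from h import *
w=np.array([np.cos(np.radians(-61.6)),np.sin(np.radians(-61.6)),0]); lip=np.array([.534,.1747,0])
q=Q(-61.6)
r.dwell(.5)
r.move_straight(lip+.215*w+[0,0,.0895],.08)
r.move_straight(lip+.215*w+[0,0,.13],.1)
co=np.array([.5253,-.266,0]); h=co+.115*w+[0,0,.10]
r.move_straight(h,.15)
r.dwell(.3); s=r.get_state(); print(s['time_s'],s['eef_pos']-h,s['grip_force'],s['finger_gap']*93)
a=cv2.cvtColor(snap('top','t6.png'),4); b=cv2.cvtColor(snap('side','s6.png'),4)
M=np.zeros((600,800,3),np.uint8)
M[:300,:400]=cv2.resize(a[180:255,180:280],(400,300),interpolation=2)
M[300:,:400]=cv2.resize(a[195:270,410:510],(400,300),interpolation=2)
M[:300,400:]=cv2.resize(b[150:225,330:430],(400,300),interpolation=2)
M[300:,400:]=cv2.resize(b[220:320,240:373],(400,300),interpolation=2)
cv2.imwrite('pics/m6.png',np.clip(M*1.5,0,255).astype(np.uint8))
th=np.linspace(0,2*np.pi,37)
rim=np.c_[co[0]+.045*np.cos(th),co[1]+.045*np.sin(th),0*th+.141]
for n in('top','side'): p=proj(n,rim);print(n,p.min(0).round(1),p.max(0).round(1))
E
```

```text
18.9667 [8.21312696e-05 1.64305840e-04 2.41352188e-05] 54.999112486839294 11.057989051470276
top [457.7 198.1] [503.1 244.3]
side [370.2 149.3] [402.4 169.9]
```

View pics/m6.png

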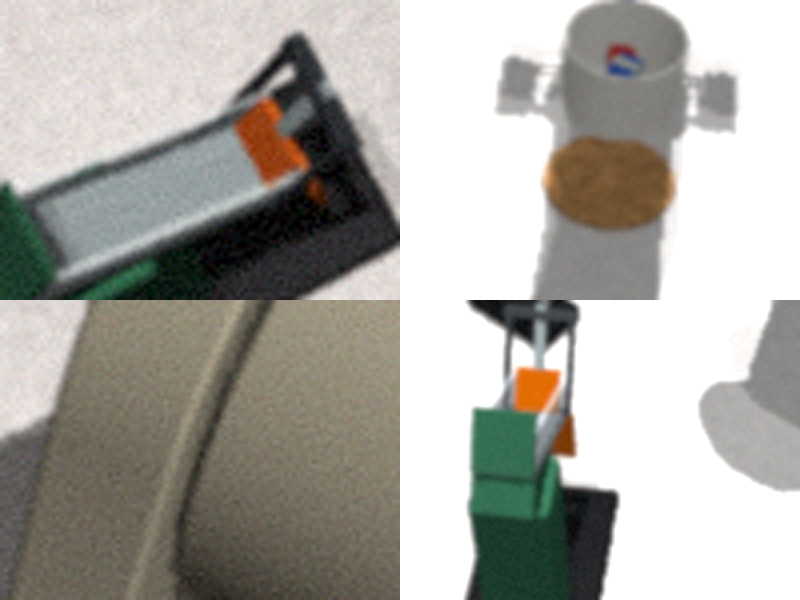

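The chute is empty, nothing lies around the dispenser, and the cup's rim is where predicted (px 371–402). Lower and release.

```bash
python3 - <<'E'
from h import *
w=np.array([np.cos(np.radians(-61.6)),np.sin(np.radians(-61.6)),0])
g=np.array([.5253,-.266,0])+.115*w
r.move_straight(g+[0,0,.035],.1)
print(r.move_straight(g+[0,0,.0262],.02,threshold=5)); s=r.get_state();print(s['eef_pos'],s['ft_force'])
r.command_gripper(.5); r.dwell(.2)
s=r.get_state(); p=np.array(s['eef_pos'])
r.move_straight([p[0],p[1],.16],.1)
r.move_to([.62,-.50,.30],Q(-61.6)); r.dwell(.3)
print(r.get_state()['time_s'])
a=cv2.cvtColor(snap('top','t7.png'),4); b=cv2.cvtColor(snap('side','s7.png'),4)
M=np.hstack([cv2.resize(a[190:270,410:510],(400,320),interpolation=2),cv2.resize(b[150:230,330:430],(400,320),interpolation=2)])
cv2.imwrite('pics/m7.png',np.clip(M*1.4,0,255).astype(np.uint8))
co=[.5253,-.266];th=np.linspace(0,2*np.pi,37)
for R,z in((.045,.068),(.05,.006)):
    rim=np.c_[co[0]+R*np.cos(th),co[1]+R*np.sin(th),0*th+z]
    for n in('top','side'): q=proj(n,rim);print(n,q.min(0).round(1),q.max(0).round(1))
E
```

```text
False
[ 0.58021756 -0.36728751  0.02652541] [0.00711681 0.13225689 2.90712646]
24.0167
top [445.7 203.8] [487.8 246.6]
side [368.5 168.8] [399.5 189.4]
top [434.7 205.9] [478.7 250.6]
side [365.5 183.1] [398.9 206. ]
```

View pics/m7.png

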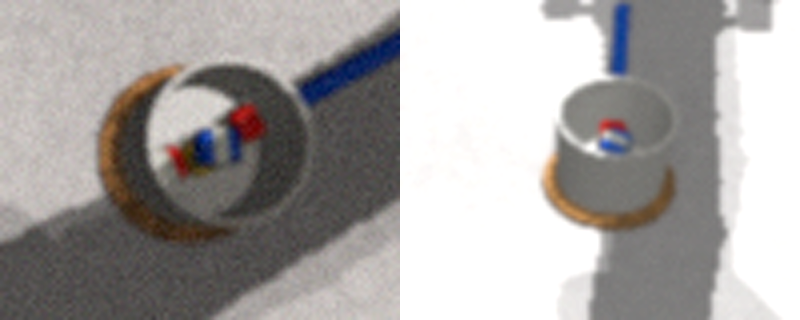

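Final view: red, yellow, blue and red toffees are all in the cup. Its rim (446–487, 205–246) and the coaster edge (434.5) match the centred prediction.

```bash
python3 -c "
from station import r
print(r.close_job())"
```

```text
the job is handed in; nothing more can be done
None
```

The cup holds all four toffees and stands upright on the coaster, centred to within about 1–2 mm by the cameras; I let go of it and handed the job in at about 24 s, with no toffees seen beside the cup and no contact with the bottle, mouse or plant.

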